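# Stir the deburring balls and lock the paddle back in its rack

### The job

Take the black paddle out of its rack and stir the ceramic balls in the steel pan with it: about three full turns, clockwise as seen from above, with the end of the blade down near the pan's floor and circling a third to half of the way out from the middle to the wall, so that balls all round the pan are shifted, none is thrown out and your fingers do not touch them. Then lay the paddle back in both notches of the rack as you found it, blade the same way, and swing the keeper bar over its handle until it snaps fully shut. Do not disturb the other things on the bench.

Things in the scene. Friction and masses are not known exactly. Their poses are not given: they have to be found in the camera images.
- pan: round stainless steel pan fixed to the bench; origin under its centre; floor 4 mm above the bench and 166 mm across inside, wall 3 mm thick leaning outwards to a rim 208 mm across its lip, 42 mm above the bench. Its yaw varies and cannot be seen
- paddle: black nylon stirring paddle, 60 g, 215 mm long: square handle 12 x 12 x 165 mm, flat blade 26 mm wide, 7 mm thick, 50 mm long. y runs along it, blade towards -y; z is across the blade's flat, up as it lies. Origin on the handle's underside, 120 mm from the blade's end, 95 mm from the handle's end; stored, it is midway between the rack's posts (within 6 mm), 45 mm above the bench
- paddle_grip (a point): centre of the handle's cross-section, 6 mm above the paddle's origin: a good place to grip, across x
- paddle_tip (a point): middle of the blade's end face, 120 mm along -y from paddle_grip
- rack: paddle rack fixed to the bench: wooden base 90 x 165 x 10 mm; two aluminium posts 50 mm wide, 8 mm thick at its y = -50 and +50 mm, each with an open notch 17 mm wide at x = 0, floor 45 mm and flared lips 62 mm above the bench. Origin on the bench midway between the posts; y runs along the stored paddle, blade out to -y
- keeper (a joint): angle of the rack's keeper bar (rad): 0 = shut across the top of the handle against its stop, held by a sprung ball that it snaps over at about 0.15; grows as it swings open, in a level arc, to 1.9. Stiff enough to stay where it is left; about 3 N at the knob takes it over the ball
- keeper_hinge (a point): keeper's upright pivot axis, at x = 30, y = 70 mm of the rack, at the height of the 10 mm round bar, 66 mm above the bench. Shut, the bar points to -x of the rack; opening turns it clockwise from above, towards the rack's +y
- keeper_knob (a point): centre of the upright black knob on the keeper's free end, 62 mm from the pivot; 12 mm across, it stands 29 mm above the bar's top; this point is 90 mm above the bench, 10 mm below the knob's top
- bead0_center (a point): centre of one of the eight loose white ceramic balls in the pan, 22 mm across, 14 g, glazed and slippery (starts in the middle)
- bead1_center (a point): centre of one of the eight loose white ceramic balls in the pan, 22 mm across, 14 g, glazed and slippery (number 1 of seven that start in a ring 38 mm from the middle)
- bead2_center (a point): centre of one of the eight loose white ceramic balls in the pan, 22 mm across, 14 g, glazed and slippery (number 2 of seven that start in a ring 38 mm from the middle)
- bead3_center (a point): centre of one of the eight loose white ceramic balls in the pan, 22 mm across, 14 g, glazed and slippery (number 3 of seven that start in a ring 38 mm from the middle)
- bead4_center (a point): centre of one of the eight loose white ceramic balls in the pan, 22 mm across, 14 g, glazed and slippery (number 4 of seven that start in a ring 38 mm from the middle)
- bead5_center (a point): centre of one of the eight loose white ceramic balls in the pan, 22 mm across, 14 g, glazed and slippery (number 5 of seven that start in a ring 38 mm from the middle)
- bead6_center (a point): centre of one of the eight loose white ceramic balls in the pan, 22 mm across, 14 g, glazed and slippery (number 6 of seven that start in a ring 38 mm from the middle)
- bead7_center (a point): centre of one of the eight loose white ceramic balls in the pan, 22 mm across, 14 g, glazed and slippery (number 7 of seven that start in a ring 38 mm from the middle)
- tape: bystander, leave alone: grey roll of tape lying flat, 84 mm across, 24 mm high; origin under its middle
- jar: bystander, leave alone: clear jar with a steel cap, 56 mm across, 75 mm high; origin under its middle
- wrench: bystander, leave alone: steel wrench lying flat, about 160 mm long
- driver: bystander, leave alone: black-handled screwdriver lying flat, about 200 mm long
- weight: bystander, leave alone: small brass weight, 38 mm across, 30 mm high, standing between pan and rack; origin under its middle
There are look-alikes about, which are no part of the job. There is more than one size of the rack; the one meant has the size given above. Leave any red look-alike of the paddle alone.

How it is judged:
By the outcome, as a careful person would: the job done as asked, in the order asked, and still so for the second after the job is handed in, with the robot touching nothing.
It also fails if it takes over 69 s, if anything falls off the work surface, if the arm or the gripper's body presses on something with over 40 N, if the wrist force passes 120 N, or if a joint passes its speed limit or range.

### The arm

A 6-joint arm with a two-finger parallel gripper is mounted at the origin on the work surface. World frame = base frame: x ahead of the robot, y to its left, z up, the work surface at z = 0. Lengths are in mm, angles in rad, forces in N, time in s.
With the tool pointing down it reaches from about 350 to 875 mm from the base axis. Payload 4.2 kg.
Tool frame: the origin (TCP) lies between the finger pads; the fingertips stand 14 mm ahead of it and the grasp point (between the pads) lies 5 mm behind it; z points along the fingers, y is the line along which they close (so a half turn about z gives the same grasp; the last joint's range is limited). The gripper opens to 85 mm and grips with 20 to 120 N. Pads are 22 mm wide; open, the fingers measure 114 mm over their backs; the gripper's body (76 mm by 85 mm) begins 54 mm behind the grasp point. The pads swing forward as they close: fully open they stand 13 mm farther back than shut.
Start: joints at [-1.046, 0.385, 0.008, 0, -1.194, -0.259], TCP at [164.192, -603.026, 245.312] pointing down, gripper open.
Joint ranges: [-3.14, 3.14], [-1.21, 2.06], [-1.07, 1.41], [-3.16, 2.05], [-2.99, -0.16], [-3.1, 3.1]. Speed limits (rad/s): [2.79, 2.79, 3.14, 3.14, 3.14, 3.14].

### API

Orientations are given as a unit quaternion [x, y, z, w].
In Python, from bench import * gives the robot as it stands.
- The arm moves only by the tool carry_out, never from a script. Its argument "motion" is a list of rows, each a list of 7 numbers: the turn, a rotation vector about the tool's x, y, z in rad, then the shift along the tool's x, y, z in mm, then the opening, from -1 (shut) to 1 (fully open), so that 0 is half open. A call has 1 to 5 rows; each row is the pose to reach, as a shift and turn from the pose commanded when the call began, along the tool's axes at that moment; what a row does not reach only later rows make up. A row lasts 1/8 s, in which the tool goes at most 62.5 mm and 10.7 degrees, less where a joint would pass 70% of its speed; a pose out of reach is approached as far as the arm can. A call with a gripper value outside its range is refused whole. The fingers move at their own pace and stop on an object; the grip force is fixed at half the most. Time passes only in rows, so rows that repeat a pose let the fingers close. It gives the time, the measured TCP pose, the force, the opening and the grip force at its end, in the units of the state.
- read_state(): the state, without advancing time (a new reading comes with each control period).
- get_image(name): name is "scene" or "top"; returns a dict with "color" (400x640x3 uint8, blue, green, red), "mtx" (3x3 intrinsics, pixels), "position" and "orientation" of the camera in the world. Camera axes: x right, y down, z forward; pixel columns grow to the right and rows downward; lengths in mm; the calibration is good to about 2 mm. A picture is of the moment at which its call begins. There is no depth.
- job_done(): hands the job in; it is judged then, once.
The state is a dict: "clock": time; "joints": joint angles; "joint_vel": joint speeds; "joint_efforts": joint torques, N m; "position": TCP position; "ee_rot": TCP orientation; "contact_force": force on the tool from outside, world axes, zero at the start; "wrist_torque": the same for the moment, N m; "gripper_width": finger opening in mm; "grasp_force": force on a finger pad.
Only numpy, scipy, OpenCV 4.12 (cv2) and the standard library are available. Lean on these libraries where they do the work, as an engineer would, in place of code of your own. Each camera call takes 0.05 s, during which the arm holds its last target. There are 200 camera calls.

## Working session

There is one attempt and no reset: what is moved stays moved. The work goes in short steps, Python scripts to look and compute and a tool call to move; the robot and the scene stay as the last step left them, time stands still between calls to the robot, and variables do not carry over. Pictures are saved under pics/ and viewed, at most 10 in all, crops included, and the job is handed in when it is done.

Besides the shell and the picture viewer there is one more tool, called after ">>>" as a command line: name --pt "numbers of a row" for each row, then --argument value for the rest. carry_out: Moves the arm, as the interface text tells. Its arguments: {"type":"object","properties":{"motion":{"type":"array"}},"required":["motion"]}

```bash
ls; mkdir -p pics; cat > h.py <<'E'
from bench import *
import numpy as np, cv2
from scipy.spatial.transform import Rotation as R
def snap(name,fn=None):
    im=get_image(name)
    if fn: cv2.imwrite('pics/'+fn,im['color'])
    return im
def cam(im): return np.array(im['mtx'],float),R.from_quat(im['orientation']).as_matrix(),np.array(im['position'],float)
def ray(im,u,v,z):
    K,Rm,p=cam(im); d=Rm@np.linalg.solve(K,[u,v,1.]); return p+d*(z-p[2])/d[2]
def proj(im,P):
    K,Rm,p=cam(im); q=K@(Rm.T@(np.array(P,float)-p)); return q[:2]/q[2]
E
python3 - <<'E'
from h import *
for n in('scene','top'):
    im=snap(n,n+'1.png'); print(n,im['mtx'],im['position'],im['orientation'])
print(read_state())
E
```

```text
pics
scene [[490.96004768   0.         326.44054835]
 [  0.         490.96004768 199.7983957 ]
 [  0.           0.           1.        ]] [1247.73282711  131.4533074   902.85641211] [ 0.55149132  0.75081843 -0.2864092  -0.22382757]
top [[454.63837633   0.         314.14104528]
 [  0.         454.63837633 196.93922627]
 [  0.           0.           1.        ]] [ 392.3410194   -68.10363135 1328.93145064] [ 0.7069202  -0.70506041  0.03199413 -0.04615214]
{'clock': 0.1, 'joints': array([-1.04640904e+00,  3.85473172e-01,  6.76111710e-03, -4.08675472e-04,
       -1.19402561e+00, -2.58592143e-01]), 'joint_vel': array([ 0.00149537, -0.00333405,  0.00202492,  0.00059327, -0.00014796,
        0.00098217]), 'joint_efforts': array([ 1.12576558e-04, -3.93319952e+01,  1.88929063e+01,  4.19797540e+00,
       -2.58869928e-03,  7.28327393e-06]), 'position': array([ 164.04674774, -602.56944546,  244.33824483]), 'ee_rot': array([-1.32431953e-01,  9.91191606e-01,  9.69701490e-04, -1.94812206e-04]), 'contact_force': array([-0.41490296,  0.09171159, -0.40220636]), 'wrist_torque': array([ 0.02293125,  0.03432386, -0.01089487]), 'grasp_force': 0.0, 'gripper_width': 85.03757204594672}
```

View pics/scene1.png

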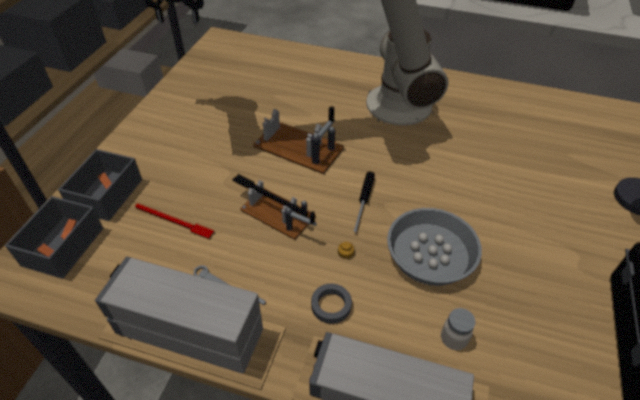

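View pics/top1.png

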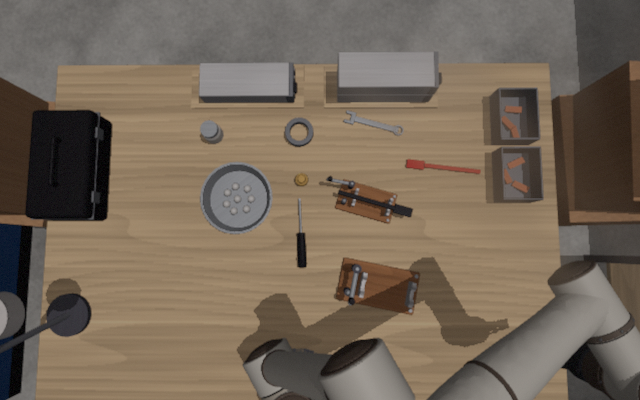

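The top view shows the loaded rack near (367,200) with its keeper at the left (~(340,183)), pan at (236,198), weight (301,180), screwdriver (301,235). An empty, larger rack is near (380,285), and a red paddle at (443,167). I'll zoom in on the loaded rack.

```bash
python3 - <<'E'
from h import *
a=cv2.imread('pics/top1.png')[165:235,315:425]; b=cv2.imread('pics/scene1.png')[165:255,225:335]
a=cv2.resize(a,(770,490),interpolation=cv2.INTER_CUBIC)
cv2.imwrite('pics/c1.png',cv2.convertScaleAbs(a,alpha=1.5))
b=cv2.resize(b,(660,540),interpolation=cv2.INTER_CUBIC)
cv2.imwrite('pics/c2.png',cv2.convertScaleAbs(b,alpha=1.5))
im=get_image('top')
hsv=cv2.cvtColor(im['color'],cv2.COLOR_BGR2HSV)
# pan rim: gray ellipse
m=((hsv[...,1]<60)).astype('uint8')*255; m[:, :185]=0;m[:,285:]=0;m[:150]=0;m[245:]=0
cs,_=cv2.findContours(m,cv2.RETR_EXTERNAL,cv2.CHAIN_APPROX_NONE); c=max(cs,key=cv2.contourArea)
e=cv2.fitEllipse(cv2.convexHull(c)); print('pan',e,ray(im,*e[0],42), [proj(im,ray(im,*e[0],42)+np.r_[104,0,0]),proj(im,ray(im,*e[0],42)+np.r_[0,104,0])])
g=im['color'].min(2); mm=((g>165)&(m>0)).astype('uint8')
n,_,st,ce=cv2.connectedComponentsWithStats(mm)
for i in range(1,n):
    if st[i,4]>8: print('bead',st[i,4],ray(im,*ce[i],15).round(1))
d=((im['color'].max(2)<50)).astype('uint8'); d[:, :330]=0;d[:,420:]=0;d[:165]=0;d[235:]=0
n,_,st,ce=cv2.connectedComponentsWithStats(d)
for i in range(1,n):
    if st[i,4]>8: print('dark',st[i],ce[i])
E
```

```text
pan ((235.74234008789062, 197.49130249023438), (71.97308349609375, 73.56863403320312), 45.88642501831055) [533.2793337  182.08419951  42.        ] [array([236.56310901, 161.63746116]), array([199.54657452, 197.43520812])]
dark [348 185   5   4  13] [349.53846154 186.69230769]
dark [338 191  74  26 369] [380.18157182 203.9403794 ]
```

View pics/c1.png

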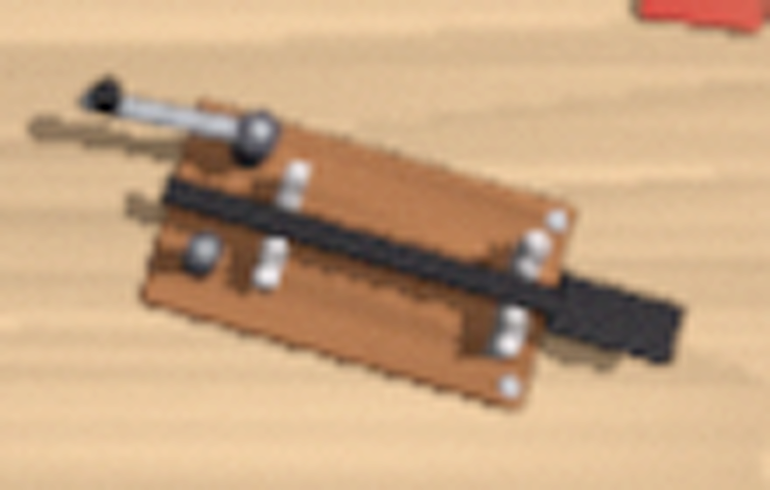

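View pics/c2.png

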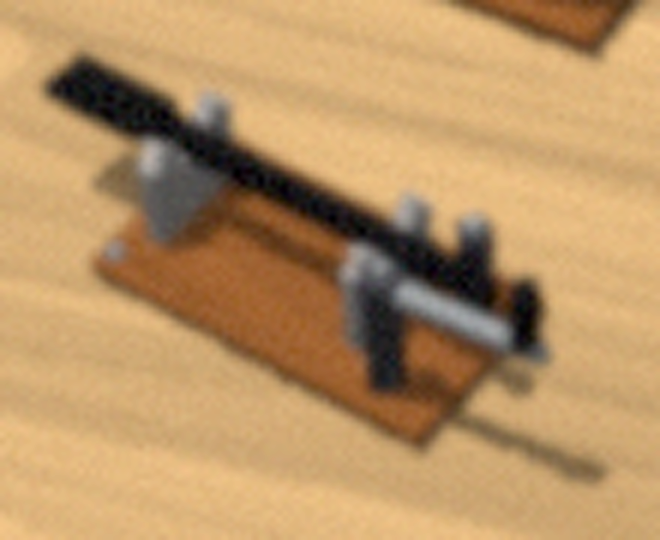

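The crops confirm this is the right rack. In the top image the hinge is at about (351.4,184.3) and the knob at (329.7,179). The keeper is open about 90°, and the paddle runs from (339.3,192) to the blade end at (411.4,212). Next I'll get positions from both views.

```bash
cat >> h.py <<'E'
def paddle(im,box,z=51,thr=55):
    """dark-mask paddle: centre-line pts in world at height z"""
    x0,x1,y0,y1=box; m=np.zeros(im['color'].shape[:2],'uint8'); m[y0:y1,x0:x1]=(im['color'][y0:y1,x0:x1].max(2)<thr)
    n,l,st,ce=cv2.connectedComponentsWithStats(m); k=1+np.argmax(st[1:,4]); v,u=np.nonzero(l==k)
    return np.array([ray(im,a,b,z)[:2] for a,b in zip(u,v)])
def axis(P):
    vx,vy,x,y=cv2.fitLine(P.astype('float32'),cv2.DIST_HUBER,0,.01,.01).ravel(); d=np.array([vx,vy]); 
    if d[1]<0:d=-d
    c=np.array([x,y]); t=(P-c)@d; s=(P-c)@np.array([d[1],-d[0]])
    return c,d,t,s
E
python3 - <<'E'
from h import *
T=get_image('top'); S=get_image('scene')
for n,im,box in(('top',T,(334,420,186,222)),('scene',S,(228,320,170,228))):
    P=paddle(im,box); c,d,t,s=axis(P)
    h=(t>t.min()+60); c,d2,_,_=axis(P[h]); t=(P-c)@d2
    print(n,len(P),'yaw',np.arctan2(-d2[0],d2[1]),'len',np.ptp(t),'grip',(c+d2*((t.min()+t.max())/2+12.5)).round(1),'w handle',np.ptp(s[h]))
def gr(im,box,f):
    x0,x1,y0,y1=box; m=np.zeros(im['color'].shape[:2],'uint8'); m[y0:y1,x0:x1]=f(im['color'][y0:y1,x0:x1].astype(int)); return m
# pan and beads in both views
for n,im,box in(('top',T,(190,283,150,245)),('scene',S,(375,495,200,295))):
    m=gr(im,box,lambda c:(c.max(2)-c.min(2))<25)
    cs,_=cv2.findContours(m,0,1); e=cv2.fitEllipse(cv2.convexHull(max(cs,key=cv2.contourArea))); print(n,'pan',e,ray(im,*e[0],42).round(1))
    g=im['color'].min(2); x0,x1,y0,y1=box; sub=g[y0:y1,x0:x1]; print('max',sub.max())
    b=gr(im,box,lambda c:c.min(2)>np.percentile(c.min(2),97.2))
    k,l,st,ce=cv2.connectedComponentsWithStats(b)
    Q=np.array([ray(im,*ce[i],17)[:2] for i in range(1,k) if st[i,4]>4]); print(Q.round(0).tolist(),Q.mean(0))
for n,p in(('hinge',(351.4,184.3)),('knob',(329.7,179))):
    print(n,ray(T,*p,71 if n=='hinge' else 98).round(1))
# rack base orange-brown
for n,im,box in(('top',T,(325,420,170,235)),):
    h=cv2.cvtColor(im['color'],cv2.COLOR_BGR2HSV); x0,x1,y0,y1=box
    c=im['color'].astype(int); m=np.zeros(h.shape[:2],'uint8'); m[y0:y1,x0:x1]=((h[...,1]>115)&(h[...,2]>60)&(h[...,0]<16))[y0:y1,x0:x1]
    v,u=np.nonzero(cv2.morphologyEx(m,cv2.MORPH_OPEN,np.ones((2,2)))); W=np.array([ray(im,a,b,10)[:2] for a,b in zip(u,v)],'float32'); print('rack',cv2.minAreaRect(W))
E
```

```text
top 388 yaw -0.2827167 len 210.88112809256972 grip [ 523.  -199.9] w handle 13.20225664486804
scene 588 yaw -0.27501172 len 240.61136013837125 grip [ 527.1 -188.3] w handle 41.11204149981169
top pan ((235.76515197753906, 197.5346221923828), (71.44892883300781, 73.19622039794922), 49.3356819152832) [533.2 182.   42. ]
max 158
[[601.0, 158.0], [605.0, 111.0], [571.0, 190.0], [564.0, 156.0], [553.0, 213.0], [534.0, 184.0], [535.0, 144.0], [519.0, 215.0], [505.0, 157.0], [499.0, 193.0]] [548.65310609 172.06309578]
scene pan ((433.6466369628906, 246.51522827148438), (76.28826141357422, 95.54713439941406), 107.51339721679688) [545.6 182.6  42. ]
max 145
[[499.0, 154.0], [493.0, 191.0], [530.0, 140.0], [514.0, 213.0], [529.0, 181.0], [560.0, 154.0], [548.0, 211.0], [565.0, 188.0]] [529.91518168 179.15640423]
hinge [ 567.6 -146.4   71. ]
knob [578.4 -85.5  98. ]
rack ((524.1705932617188, -194.421875), (163.6512451171875, 88.64704132080078), 74.04698181152344)
```

```bash
cat >> h.py <<'E'
def down(yaw,phi=0):
    """tool down, tool x along blade dir of a rack at yaw; phi = blade dip"""
    y=np.array([-np.cos(yaw),-np.sin(yaw),0]); z=np.array([0,0,-1.]); x=np.cross(y,z)
    return R.from_matrix(np.c_[x,y,z])*R.from_rotvec([0,-phi,0])
def row(p0,R0,p,Rt): return np.r_[(R0.inv()*Rt).as_rotvec().round(3),R0.inv().apply(np.array(p,float)-p0).round(1)]
E
python3 - <<'E'
from h import *
T=get_image('top')
f=lambda u,v,z:ray(T,u/7+315-.43,v/7+165-.43,z)[:2]
a=f(170,190,54);b=f(675.5,336,51);d=(a-b)/np.linalg.norm(a-b)
print('handle end',a,'blade end',b,'len',np.linalg.norm(a-b),'grip',b+120*d,a-95*d,'yaw',np.arctan2(-d[0],d[1]))
p1=f(282.5,226.5,62);p2=f(522.5,290.5,62);print('posts mid',(p1+p2)/2,np.linalg.norm(p1-p2),np.arctan2(-(p1-p2)[0],(p1-p2)[1]))
p0=np.array([164.2,-603,245.3]);R0=R.from_quat([-.13245,.99119,0,0])
print(row(p0,R0,[522,-202,150],down(-.282)))
E
```

```text
handle end [ 548.82670966 -111.98684662] blade end [ 490.49619598 -314.41408543] len 210.66379812253638 grip [ 523.72289038 -199.10586032] [ 522.52224326 -203.27252483] yaw -0.28055513347830674
posts mid [ 520.44284485 -204.28359098] 98.66598664918439 -0.26152124929523524
[   0.       0.      -1.023 -450.5    293.      95.3  ]
```

>>> carry_out --pt "0 0 -0.18 -50 30 0 0" --pt "0 0 -0.36 -105 68 10 0" --pt "0 0 -0.54 -160 104 20 0" --pt "0 0 -0.72 -210 136 30 0" --pt "0 0 -0.9 -260 169 40 0"

```text
clock: 0.92
position: [368.6, -373.8, 206.1]
ee_rot: [-0.553, 0.833, -0.0, 0.0]
contact_force: [1.0, -0.2, 0.4]
gripper_width: 42.9
grasp_force: 0.0
```

```bash
python3 - <<'E'
from h import *
s=read_state(); print(s['position'],s['ee_rot'],s['joints'].round(3),s['gripper_width'])
p0=np.array([164.2,-603,245.3]);R0=R.from_quat([-.13245,.99119,0,0])
c=[0,0,-.9,-260,169,40]; p1=p0+R0.apply(c[3:]);R1=R0*R.from_rotvec(c[:3]); print(p1,R1.as_quat())
print(row(p1,R1,[523,-201.3,100],down(-.28)))
E
```

```text
[ 368.55061684 -373.82804694  206.12712136] [-5.52912828e-01  8.33238992e-01 -4.02596817e-04  1.59255193e-04] [-0.483  0.248 -0.296  0.    -1.026  0.084] 42.8848930062136
[ 370.70397875 -371.66235335  205.3       ] [-0.55039754  0.83490272  0.          0.        ]
[ 0.000e+00  0.000e+00 -1.250e-01 -2.166e+02 -7.280e+01  1.053e+02]
```

>>> carry_out --pt "0 0 -0.04 -54 -18 20 0" --pt "0 0 -0.08 -108 -36 45 0" --pt "0 0 -0.125 -162 -54 70 0" --pt "0 0 -0.125 -216.6 -72.8 105.3 0" --pt "0 0 -0.125 -216.6 -72.8 105.3 0"

```text
clock: 1.55
position: [520.4, -202.3, 98.3]
ee_rot: [-0.603, 0.798, 0.002, -0.001]
contact_force: [-0.2, -0.2, 1.2]
gripper_width: 42.7
grasp_force: 0.0
```

```bash
python3 - <<'E'
from h import *
s=read_state(); print(s['position'],s['ee_rot'],s['joints'].round(3),s['gripper_width'],s['contact_force'])
q=down(-.28).as_quat(); print(q)
T=snap('top');S=snap('scene')
a=T['color'][165:235,315:425]; b=S['color'][165:255,225:335]
a=cv2.resize(a,(440,360),interpolation=cv2.INTER_CUBIC);b=cv2.resize(b,(440,360),interpolation=cv2.INTER_CUBIC)
a=cv2.resize(T['color'][165:235,315:425],(660,420),interpolation=cv2.INTER_CUBIC)
cv2.imwrite('pics/c3.png',cv2.convertScaleAbs(b,alpha=1.6))
E
```

```text
[ 520.39078921 -202.29813855   98.27781194] [-0.60315449  0.79762166  0.00150857 -0.00144164] [-0.081  0.425 -0.343 -0.    -0.806 -0.195] 42.65512867318442 [-0.18729748 -0.16738403  1.23665882]
[-0.60151656  0.79886033  0.          0.        ]
```

View pics/c3.png

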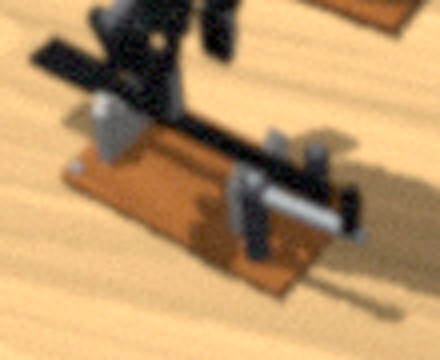

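The gripper straddles the handle midway between the posts, so I'm descending now.

>>> carry_out --pt "0 0 0 0 0 25 0" --pt "0 0 0 0 0 45 0" --pt "0 0 0 0 0 54 0" --pt "0 0 0 0 0 54 0"

```text
clock: 2.15
position: [519.3, -205.8, 47.2]
ee_rot: [-0.601, 0.799, -0.0, -0.0]
contact_force: [-0.0, -0.3, -0.7]
gripper_width: 42.6
grasp_force: 0.0
```

>>> carry_out --pt "0 0 0 0 0 0 -0.4" --pt "0 0 0 0 0 0 -1" --pt "0 0 0 0 0 0 -1" --pt "0 0 0 0 0 0 -1"

```text
clock: 2.65
position: [520.4, -205.2, 48.0]
ee_rot: [-0.602, 0.799, -0.001, 0.001]
contact_force: [-1.2, -0.3, 5.2]
gripper_width: 10.8
grasp_force: 59.3
```

```bash
python3 - <<'E'
from h import *
s=read_state(); print(s['position'],s['ee_rot'],s['joints'].round(3),s['gripper_width'],s['grasp_force'],s['contact_force'],s['wrist_torque'])
E
```

```text
[ 520.39325056 -205.21579006   47.95057811] [-6.01742005e-01  7.98689909e-01 -8.31476630e-04  5.45462734e-04] [-0.086  0.494 -0.39   0.001 -0.684 -0.194] 10.844269788440403 59.31757628917694 [-1.24583187 -0.2760865   5.19992918] [-0.12439104  0.24055356 -0.02322431]
```

>>> carry_out --pt "0 0 0 0 0 -15 -1" --pt "0 0 0 0 0 -60 -1" --pt "0 0 0 0 0 -110 -1" --pt "0 0 0 0 0 -150 -1" --pt "0 0 0 0 0 -150 -1"

```text
clock: 3.28
position: [521.1, -205.1, 201.2]
ee_rot: [-0.602, 0.799, -0.003, 0.003]
contact_force: [-0.5, 0.2, -1.5]
gripper_width: 10.8
grasp_force: 59.4
```

```bash
python3 - <<'E'
from h import *
s=read_state(); print(s['position'],s['ee_rot'],s['gripper_width'],s['grasp_force'],s['contact_force'],s['wrist_torque'])
p0=np.array([520,-205.5,197.5]);R0=down(-.28)
for k in np.linspace(.1,1,10):
    ph=1.047*k
    print(row(p0,R0,p0+(np.array([550,242,215])-p0)*k,down(-.28,ph)))
p1=p0+(np.array([550,242,215])-p0)*.5;R1=down(-.28,1.047*.5)
print('from half')
for k in np.linspace(.6,1,5): print(row(p1,R1,p0+(np.array([550,242,215])-p0)*k,down(-.28,1.047*k)))
E
```

```text
[ 521.14524596 -205.14364127  201.23327463] [-0.60172601  0.79869297 -0.0027697   0.0027694 ] 10.80853018603368 59.358606934547424 [-0.47255834  0.22057001 -1.46138184] [ 0.06565831  0.04294483 -0.01839056]
[  0.     -0.105   0.    -43.8     9.5    -1.8  ]
[  0.     -0.209   0.    -87.7    19.     -3.5  ]
[   0.      -0.314    0.    -131.5     28.5     -5.2  ]
[   0.      -0.419    0.    -175.3     37.9     -7.   ]
[   0.      -0.524    0.    -219.2     47.4     -8.8  ]
[  -0.      -0.628    0.    -263.      56.9    -10.5  ]
[   0.      -0.733    0.    -306.9     66.4    -12.2  ]
[   0.      -0.838    0.    -350.7     75.9    -14.   ]
[   0.      -0.942    0.    -394.5     85.4    -15.8  ]
[   0.      -1.047    0.    -438.4     94.8    -17.5  ]
from half
[ -0.     -0.105  -0.    -38.8     9.5    20.4  ]
[ -0.     -0.209  -0.    -77.7    19.     40.8  ]
[  -0.      -0.314   -0.    -116.5     28.5     61.2  ]
[  -0.      -0.419    0.    -155.4     37.9     81.6  ]
[  -0.      -0.523   -0.    -194.2     47.4    102.   ]
```

>>> carry_out --pt "0 -0.05 0 -20 5 -1 -1" --pt "0 -0.2 0 -75 16 -3 -1" --pt "0 -0.31 0 -125 27 -5 -1" --pt "0 -0.42 0 -172 37 -7 -1" --pt "0 -0.524 0 -219.2 47.4 -8.8 -1"

```text
clock: 3.9
position: [533.7, 20.5, 205.0]
ee_rot: [-0.581, 0.771, 0.158, 0.207]
contact_force: [-0.1, -0.9, -0.5]
gripper_width: 10.9
grasp_force: 59.4
```

>>> carry_out --pt "0 -0.105 0 -38.8 9.5 20.4 -1" --pt "0 -0.21 0 -77.7 19 40.8 -1" --pt "0 -0.314 0 -116.5 28.5 61.2 -1" --pt "0 -0.42 0 -155.4 38 81.6 -1" --pt "0 -0.523 0 -194.2 47.4 102 -1"

```text
clock: 4.53
position: [548.8, 243.9, 214.0]
ee_rot: [-0.52, 0.692, 0.302, 0.4]
contact_force: [-0.7, -0.2, -0.2]
gripper_width: 10.8
grasp_force: 59.4
```

>>> carry_out --pt "0 0 0 0 0 0 -1" --pt "0 0 0 0 0 0 -1"

```text
clock: 4.78
position: [549.2, 242.2, 213.7]
ee_rot: [-0.521, 0.692, 0.301, 0.398]
contact_force: [0.2, 0.7, -1.0]
gripper_width: 10.8
grasp_force: 59.4
```

```bash
python3 - <<'E'
from h import *
s=read_state(); print(s['position'],s['joints'].round(3),s['gripper_width'],s['grasp_force'])
Rm=R.from_quat(s['ee_rot']).as_matrix(); print(Rm.round(3),(down(-.28,1.047).inv()*R.from_quat(s['ee_rot'])).as_rotvec())
tip=s['position']-5*Rm[:,2]+116*Rm[:,0]; print('tip est',tip)
T=snap('top');S=snap('scene')
for n,im in(('top',T),('scene',S)): print(n,proj(im,tip),proj(im,s['position']))
a=cv2.resize(T['color'][120:260,170:310],(400,400),interpolation=cv2.INTER_CUBIC);b=cv2.resize(S['color'][160:300,370:510],(400,400),interpolation=cv2.INTER_CUBIC)
cv2.imwrite('pics/c4.png',cv2.convertScaleAbs(np.hstack([a,b]),alpha=1.6))
E
```

```text
[549.17826102 242.21507926 213.73196317] [ 0.121  0.334 -0.178 -1.241 -1.002  0.304] 10.826907156294098 59.372164607048035
[[-0.139 -0.961  0.238]
 [-0.482  0.276  0.832]
 [-0.865  0.001 -0.501]] [-0.00108366  0.00147334  0.00069208]
tip est [531.83590641 182.17579239 115.8773426 ]
top [230.45748543 195.03241497] [198.6297272  183.57429267]
scene [440.74042046 220.27306259] [480.49623731 201.25124157]
```

View pics/c4.png

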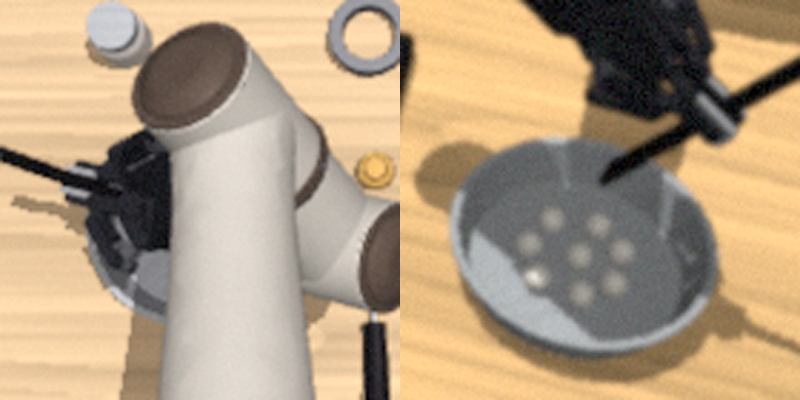

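The scene view puts the tip at about (441,223), against (440.7,220.3) predicted, so the grip held. There's a gap in the ring of balls at about -15° from the pan centre, and I'll go in there.

```bash
python3 - <<'E'
from h import *
np.set_printoptions(suppress=True)
R0=down(-.28,1.047); cur=np.array([549.5,242.2,213.9]); c=np.array([550.6,243,110.6]); o=np.zeros(3)
pt=lambda a:35*np.array([np.cos(np.radians(a)),np.sin(np.radians(a)),0])
print('hover',row(cur,R0,c+pt(-15)+[0,0,45],R0)[3:]); print('down',row(o,R0,[0,0,-45],R0)[3:])
for a in(-15,-105,-195,-285):
    print(a,[row(pt(a),R0,pt(a-18*k),R0)[3:].tolist() for k in range(1,6)])
E
```

```text
hover [ 49.6 -35.8  30.6]
down [39.   0.  22.5]
-15 [[5.4, 1.5, -9.4], [10.3, 6.3, -17.9], [14.3, 13.9, -24.7], [16.9, 23.6, -29.2], [17.8, 34.4, -30.9]]
-105 [[-0.8, 10.8, 1.3], [-3.2, 20.7, 5.5], [-7.0, 28.6, 12.0], [-11.8, 33.7, 20.4], [-17.2, 35.6, 29.8]]
-195 [[-5.4, -1.5, 9.4], [-10.3, -6.3, 17.9], [-14.3, -13.9, 24.7], [-16.9, -23.6, 29.2], [-17.8, -34.4, 30.9]]
-285 [[0.8, -10.8, -1.3], [3.2, -20.7, -5.5], [7.0, -28.6, -12.0], [11.8, -33.7, -20.4], [17.2, -35.6, -29.8]]
```

>>> carry_out --pt "0 0 0 25 -18 15 -1" --pt "0 0 0 49.6 -35.8 30.6 -1" --pt "0 0 0 49.6 -35.8 30.6 -1"

```text
clock: 5.25
position: [584.5, 233.3, 153.8]
ee_rot: [-0.52, 0.693, 0.301, 0.398]
contact_force: [-0.4, 0.8, -0.5]
gripper_width: 10.6
grasp_force: 59.4
```

>>> carry_out --pt "0 0 0 10 0 6 -1" --pt "0 0 0 20 0 11.5 -1" --pt "0 0 0 30 0 17 -1" --pt "0 0 0 39 0 22.5 -1" --pt "0 0 0 39 0 22.5 -1"

```text
clock: 5.88
position: [584.1, 234.1, 110.0]
ee_rot: [-0.521, 0.692, 0.301, 0.399]
contact_force: [0.3, -0.4, 0.0]
gripper_width: 10.5
grasp_force: 59.4
```

```bash
python3 - <<'E'
from h import *
s=read_state(); Rm=R.from_quat(s['ee_rot']).as_matrix(); tip=s['position']-5*Rm[:,2]+118*Rm[:,0]; print(s['position'],tip,s['joints'].round(2),s['contact_force'],s['wrist_torque'])
S=snap('scene'); print(proj(S,tip))
b=cv2.resize(S['color'][180:300,370:510],(700,600),interpolation=cv2.INTER_CUBIC)
cv2.imwrite('pics/c5.png',cv2.convertScaleAbs(b,alpha=1.7))
E
```

```text
[584.0972832  234.14198946 109.98025181] [566.35783955 173.25204968  10.34728852] [ 0.07  0.55 -0.16 -1.34 -0.99  0.54] [ 0.345419   -0.35804949  0.04454013] [-1.7522184   0.48276478  0.02076701]
[425.49586629 261.23052049]
```

View pics/c5.png

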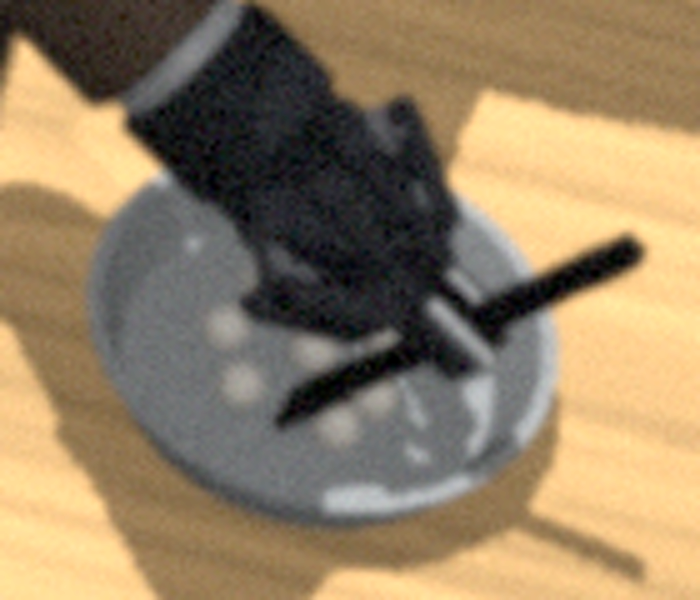

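The blade is in the pan between balls, with its tip at about (426,264) and no contact force. Starting the stir, first turn.

>>> carry_out --pt "0 0 0 5.4 1.5 -9.4 -1" --pt "0 0 0 10.3 6.3 -17.9 -1" --pt "0 0 0 14.3 13.9 -24.7 -1" --pt "0 0 0 16.9 23.6 -29.2 -1" --pt "0 0 0 17.8 34.4 -30.9 -1"

```text
clock: 6.55
position: [540.9, 209.3, 111.4]
ee_rot: [-0.521, 0.692, 0.301, 0.399]
contact_force: [-0.3, 0.4, 0.1]
gripper_width: 10.7
grasp_force: 59.4
```

>>> carry_out --pt "0 0 0 -0.8 10.8 1.3 -1" --pt "0 0 0 -3.2 20.7 5.5 -1" --pt "0 0 0 -7 28.6 12 -1" --pt "0 0 0 -11.8 33.7 20.4 -1" --pt "0 0 0 -17.2 35.6 29.8 -1"

```text
clock: 7.18
position: [516.9, 253.4, 111.3]
ee_rot: [-0.521, 0.692, 0.301, 0.399]
contact_force: [0.0, -0.3, -0.5]
gripper_width: 10.8
grasp_force: 59.4
```

>>> carry_out --pt "0 0 0 -5.4 -1.5 9.4 -1" --pt "0 0 0 -10.3 -6.3 17.9 -1" --pt "0 0 0 -14.3 -13.9 24.7 -1" --pt "0 0 0 -16.9 -23.6 29.2 -1" --pt "0 0 0 -17.8 -34.4 30.9 -1"

```text
clock: 7.8
position: [560.7, 277.2, 111.1]
ee_rot: [-0.521, 0.692, 0.301, 0.399]
contact_force: [0.3, -0.1, 0.1]
gripper_width: 10.9
grasp_force: 59.4
```

>>> carry_out --pt "0 0 0 0.8 -10.8 -1.3 -1" --pt "0 0 0 3.2 -20.7 -5.5 -1" --pt "0 0 0 7 -28.6 -12 -1" --pt "0 0 0 11.8 -33.7 -20.4 -1" --pt "0 0 0 17.2 -35.6 -29.8 -1"

```text
clock: 8.43
position: [584.5, 233.2, 111.2]
ee_rot: [-0.521, 0.692, 0.301, 0.399]
contact_force: [0.0, -0.7, -0.4]
gripper_width: 10.3
grasp_force: 59.4
```

```bash
python3 - <<'E'
from h import *
s=read_state(); Rm=R.from_quat(s['ee_rot']).as_matrix(); tip=s['position']-5*Rm[:,2]+118*Rm[:,0]; print(s['position'],tip,s['contact_force'],s['wrist_torque'])
S=snap('scene'); print(proj(S,tip))
b=cv2.resize(S['color'][180:300,370:510],(700,600),interpolation=cv2.INTER_CUBIC)
cv2.imwrite('pics/c6.png',cv2.convertScaleAbs(b,alpha=1.7))
E
```

```text
[584.542788   233.23981381 111.15319848] [567.00252466 172.35675814  11.48077153] [ 0.0377347  -0.65995635 -0.44435937] [-1.78750397  0.54304799 -0.03986092]
[425.13567064 261.05813382]
```

View pics/c6.png

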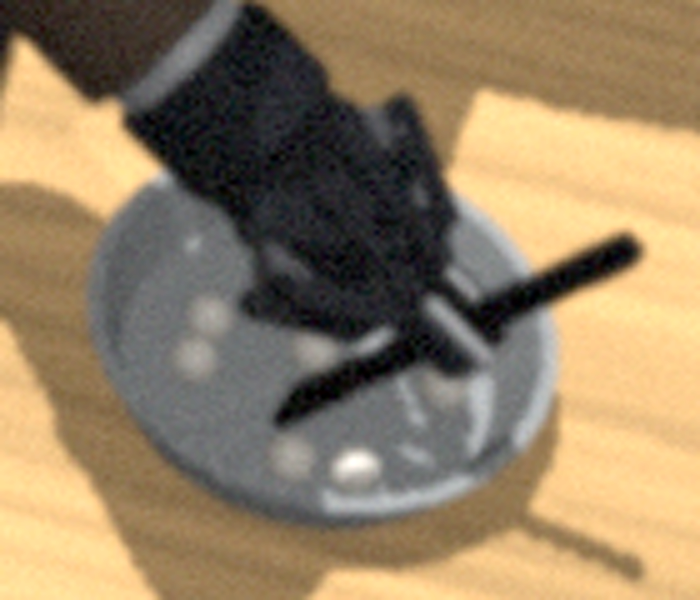

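One turn is done: the balls have moved outward, none is out, and the forces are negligible. Two more turns.

>>> carry_out --pt "0 0 0 5.4 1.5 -9.4 -1" --pt "0 0 0 10.3 6.3 -17.9 -1" --pt "0 0 0 14.3 13.9 -24.7 -1" --pt "0 0 0 16.9 23.6 -29.2 -1" --pt "0 0 0 17.8 34.4 -30.9 -1"

```text
clock: 9.1
position: [540.8, 209.4, 111.3]
ee_rot: [-0.521, 0.692, 0.301, 0.399]
contact_force: [0.4, 0.1, 0.1]
gripper_width: 10.7
grasp_force: 59.4
```

>>> carry_out --pt "0 0 0 -0.8 10.8 1.3 -1" --pt "0 0 0 -3.2 20.7 5.5 -1" --pt "0 0 0 -7 28.6 12 -1" --pt "0 0 0 -11.8 33.7 20.4 -1" --pt "0 0 0 -17.2 35.6 29.8 -1"

```text
clock: 9.72
position: [516.9, 253.3, 111.3]
ee_rot: [-0.521, 0.692, 0.301, 0.399]
contact_force: [-0.1, -0.4, -0.2]
gripper_width: 10.7
grasp_force: 59.4
```

>>> carry_out --pt "0 0 0 -5.4 -1.5 9.4 -1" --pt "0 0 0 -10.3 -6.3 17.9 -1" --pt "0 0 0 -14.3 -13.9 24.7 -1" --pt "0 0 0 -16.9 -23.6 29.2 -1" --pt "0 0 0 -17.8 -34.4 30.9 -1"

```text
clock: 10.35
position: [560.7, 277.2, 111.1]
ee_rot: [-0.521, 0.692, 0.301, 0.399]
contact_force: [0.2, -0.2, -0.2]
gripper_width: 10.7
grasp_force: 59.4
```

>>> carry_out --pt "0 0 0 0.8 -10.8 -1.3 -1" --pt "0 0 0 3.2 -20.7 -5.5 -1" --pt "0 0 0 7 -28.6 -12 -1" --pt "0 0 0 11.8 -33.7 -20.4 -1" --pt "0 0 0 17.2 -35.6 -29.8 -1"

```text
clock: 10.98
position: [584.5, 233.3, 111.2]
ee_rot: [-0.521, 0.692, 0.301, 0.399]
contact_force: [0.2, -0.3, -0.3]
gripper_width: 11.1
grasp_force: 59.4
```

>>> carry_out --pt "0 0 0 5.4 1.5 -9.4 -1" --pt "0 0 0 10.3 6.3 -17.9 -1" --pt "0 0 0 14.3 13.9 -24.7 -1" --pt "0 0 0 16.9 23.6 -29.2 -1" --pt "0 0 0 17.8 34.4 -30.9 -1"

```text
clock: 11.6
position: [540.7, 209.5, 111.3]
ee_rot: [-0.521, 0.692, 0.301, 0.399]
contact_force: [0.6, 0.4, 0.4]
gripper_width: 10.9
grasp_force: 59.4
```

>>> carry_out --pt "0 0 0 -0.8 10.8 1.3 -1" --pt "0 0 0 -3.2 20.7 5.5 -1" --pt "0 0 0 -7 28.6 12 -1" --pt "0 0 0 -11.8 33.7 20.4 -1" --pt "0 0 0 -17.2 35.6 29.8 -1"

```text
clock: 12.22
position: [516.9, 253.3, 111.3]
ee_rot: [-0.521, 0.692, 0.301, 0.399]
contact_force: [0.3, 0.1, -0.3]
gripper_width: 10.8
grasp_force: 59.4
```

>>> carry_out --pt "0 0 0 -5.4 -1.5 9.4 -1" --pt "0 0 0 -10.3 -6.3 17.9 -1" --pt "0 0 0 -14.3 -13.9 24.7 -1" --pt "0 0 0 -16.9 -23.6 29.2 -1" --pt "0 0 0 -17.8 -34.4 30.9 -1"

```text
clock: 12.85
position: [560.7, 277.1, 111.1]
ee_rot: [-0.521, 0.692, 0.301, 0.399]
contact_force: [-0.2, -0.8, -0.0]
gripper_width: 10.9
grasp_force: 59.4
```

>>> carry_out --pt "0 0 0 0.8 -10.8 -1.3 -1" --pt "0 0 0 3.2 -20.7 -5.5 -1" --pt "0 0 0 7 -28.6 -12 -1" --pt "0 0 0 11.8 -33.7 -20.4 -1" --pt "0 0 0 17.2 -35.6 -29.8 -1"

```text
clock: 13.48
position: [584.5, 233.2, 111.2]
ee_rot: [-0.521, 0.692, 0.301, 0.399]
contact_force: [0.2, 0.5, -0.7]
gripper_width: 10.6
grasp_force: 59.4
```

>>> carry_out --pt "0 0 0 5.4 1.5 -9.4 -1" --pt "0 0 0 5.4 1.5 -9.4 -1" --pt "0 0 0 5.4 1.5 -9.4 -1"

```text
clock: 13.85
position: [580.1, 224.3, 111.4]
ee_rot: [-0.521, 0.692, 0.301, 0.399]
contact_force: [0.3, -0.1, 0.7]
gripper_width: 10.8
grasp_force: 59.4
```

```bash
python3 - <<'E'
from h import *
np.set_printoptions(suppress=True)
S=snap('scene','s7.png')
s=read_state(); p=s['position']; Rc=R.from_quat(s['ee_rot']); print(p,s['clock'],s['gripper_width'],s['contact_force'],(down(-.28,1.047).inv()*Rc).as_rotvec())
R0=down(-.28,1.047); up=p+[0,0,110]
print('up',row(p,R0,up,R0)[3:])
tgt=np.array([520.8,-205.1,201.2])
for k in(.2,.4,.6,.8,1): print(k,row(up,R0,up+(tgt-up)*k/2,down(-.28,1.047*(1-k/2))))
m=up+(tgt-up)/2; 
for k in(.2,.4,.6,.8,1): print(k,row(m,down(-.28,.5235),m+(tgt-m)*k,down(-.28,.5235*(1-k))))
E
```

```text
[580.07628898 224.45067515 111.36711479] 13.9 10.850790020650807 [-0.34755762  1.11189083 -0.21585993] [-0.00008866 -0.00026549 -0.00008456]
up [-95.3   0.  -55. ]
0.2 [  0.      0.105   0.     23.2    -6.2   -36.2  ]
0.4 [ -0.      0.209   0.     46.4   -12.3   -72.3  ]
0.6 [   0.       0.314    0.      69.6    -18.5   -108.5  ]
0.8 [   0.       0.419    0.      92.9    -24.7   -144.6  ]
1 [   0.       0.523    0.     116.1    -30.9   -180.8  ]
0.2 [ -0.      0.105  -0.     38.2    -6.2   -19.7  ]
0.4 [ -0.      0.209  -0.     76.4   -12.3   -39.4  ]
0.6 [  0.      0.314  -0.    114.5   -18.5   -59.1  ]
0.8 [ -0.      0.419  -0.    152.7   -24.7   -78.8  ]
1 [ -0.      0.524  -0.    190.9   -30.9   -98.5  ]
```

>>> carry_out --pt "0 0 0 -15 0 -9 -1" --pt "0 0 0 -45 0 -26 -1" --pt "0 0 0 -75 0 -43 -1" --pt "0 0 0 -95.3 0 -55 -1" --pt "0 0 0 -95.3 0 -55 -1"

```text
clock: 14.52
position: [580.6, 225.0, 223.9]
ee_rot: [-0.522, 0.69, 0.3, 0.401]
contact_force: [0.3, -0.6, -0.5]
gripper_width: 10.6
grasp_force: 59.4
```

>>> carry_out --pt "0 0.08 0 17 -5 -27 -1" --pt "0 0.19 0 42 -11 -66 -1" --pt "0 0.3 0 67 -18 -104 -1" --pt "0 0.41 0 92 -24.5 -143 -1" --pt "0 0.523 0 116.1 -30.9 -180.8 -1"

```text
clock: 15.15
position: [549.6, 8.2, 209.8]
ee_rot: [-0.581, 0.772, 0.156, 0.205]
contact_force: [0.1, 0.0, -0.8]
gripper_width: 10.9
grasp_force: 59.4
```

>>> carry_out --pt "0 0.105 0 38.2 -6.2 -19.7 -1" --pt "0 0.21 0 76.4 -12.3 -39.4 -1" --pt "0 0.314 0 114.5 -18.5 -59.1 -1" --pt "0 0.42 0 152.7 -24.7 -78.8 -1" --pt "0 0.524 0 190.9 -30.9 -98.5 -1"

```text
clock: 15.78
position: [520.1, -206.1, 199.4]
ee_rot: [-0.602, 0.799, 0.0, -0.002]
contact_force: [-0.1, 0.2, -1.0]
gripper_width: 10.9
grasp_force: 59.4
```

>>> carry_out --pt "0 0 0 0 0 0 -1" --pt "0 0 0 0 0 0 -1" --pt "0 0 0 0 0 0 -1"

```text
clock: 16.15
position: [521.1, -204.7, 200.8]
ee_rot: [-0.602, 0.799, 0.0, 0.0]
contact_force: [0.3, 0.9, -0.4]
gripper_width: 10.9
grasp_force: 59.4
```

```bash
python3 - <<'E'
from h import *
np.set_printoptions(suppress=True)
P=[];Q=[]
for _ in range(4):
    T=get_image('top'); s=read_state(); P.append(s['position']);Q.append(s['ee_rot'])
p=np.mean(P,0);q=R.from_quat(Q).mean();print(P,(down(-.28).inv()*q).as_rotvec())
q0=R.from_quat([-6.017e-01,7.987e-01,-.0028,.0028]);print('to stow-hover',row(p,q,[520.8,-205.1,201.2],q0),s['contact_force'])
cv2.imwrite('pics/t8.png',T['color']);S=snap('scene','s8.png')
for n,im,box in(('scene',S,(375,495,200,295)),('top',T,(190,283,150,245))):
    x0,x1,y0,y1=box;g=im['color'][y0:y1,x0:x1].min(2); m=np.zeros((400,640),'uint8');m[y0:y1,x0:x1]=g>np.percentile(g,97)
    k,l,st,ce=cv2.connectedComponentsWithStats(m); print(n,[ray(im,*ce[i],17)[:2].round(0).tolist() for i in range(1,k) if st[i,4]>4])
# tip from scene: dark blob
L=118;Rm=q.as_matrix();print('pred tip px',proj(S,p-5*Rm[:,2]+L*Rm[:,0]),'handle end',proj(S,p-5*Rm[:,2]-97*Rm[:,0]),'grip px',proj(S,p-5*Rm[:,2]))
E
```

```text
[array([ 521.13830358, -204.71909609,  200.9448932 ]), array([ 521.14712713, -204.76457831,  201.06705676]), array([ 521.11909004, -204.87484846,  201.12518217]), array([ 521.0661678 , -204.93684553,  201.08236157])] [ 0.00030035 -0.00059891 -0.00051483]
to stow-hover [ 0.008 -0.001  0.     0.4    0.2   -0.1  ] [-0.5526204  -0.700521   -0.88682442]
scene [[473.0, 162.0], [504.0, 243.0], [528.0, 182.0], [533.0, 241.0], [591.0, 180.0], [588.0, 209.0]]
top [[629.0, 54.0], [638.0, 187.0], [601.0, 161.0], [605.0, 111.0], [597.0, 183.0], [594.0, 211.0], [537.0, 243.0], [534.0, 183.0], [508.0, 245.0], [479.0, 163.0]]
pred tip px [226.07663579 126.84330335] handle end [305.85642325 164.1863593 ] grip px [268.41840913 146.66249893]
```

The pose matches the pick-up hover to within 0.5 mm, so I'm lowering straight down.

>>> carry_out --pt "0 0 0 0 0 45 -1" --pt "0 0 0 0 0 90 -1" --pt "0 0 0 0 0 120 -1" --pt "0 0 0 0 0 130 -1" --pt "0 0 0 0 0 130 -1"

```text
clock: 17.02
position: [521.2, -205.4, 71.1]
ee_rot: [-0.602, 0.799, -0.0, -0.0]
contact_force: [0.5, -1.6, 0.0]
gripper_width: 10.8
grasp_force: 59.4
```

>>> carry_out --pt "0 0 0 0 0 6 -1" --pt "0 0 0 0 0 12 -1" --pt "0 0 0 0 0 16 -1" --pt "0 0 0 0 0 16 -1"

```text
clock: 17.52
position: [520.8, -205.3, 54.7]
ee_rot: [-0.602, 0.799, 0.0, -0.0]
contact_force: [0.0, 0.4, -0.5]
gripper_width: 10.9
grasp_force: 59.4
```

```bash
python3 - <<'E'
from h import *
np.set_printoptions(suppress=True)
for _ in range(3):
    T=get_image('top'); s=read_state(); print(s['position'],s['contact_force'],s['wrist_torque'])
S=snap('scene','s9.png'); 
for n in('s8','s9'):
    im=dict(S,color=cv2.imread(f'pics/{n}.png')); c=im['color'][200:295,375:495].astype(int); g=c.min(2)
    loc=cv2.GaussianBlur(g.astype('float32'),(0,0),1); bg=cv2.medianBlur(g.astype('uint8'),21); d=loc-bg
    pk=(d==cv2.dilate(d,np.ones((7,7))))&(d>18); print([(ray(im,u+375,v+200,15)[:2].round(0).tolist(),round(float(d[v,u]))) for v,u in zip(*np.nonzero(pk))])
E
```

```text
[ 520.91207007 -205.31801061   54.90236103] [-0.0055201   0.14757957  0.13004762] [-0.00660377 -0.06329112  0.03549741]
[ 521.02956929 -205.34305322   55.02434127] [ 0.19457379  0.2322271  -1.03645002] [ 0.01637123 -0.0144546  -0.03155444]
[ 521.04243706 -205.35805197   55.07847453] [ 0.4788877  -0.52514357 -0.08369453] [ 0.05796199 -0.03658947  0.00619865]
[([415.0, 149.0], 36), ([408.0, 173.0], 25), ([416.0, 220.0], 22), ([423.0, 237.0], 23), ([471.0, 161.0], 51), ([452.0, 268.0], 18), ([476.0, 280.0], 22), ([526.0, 135.0], 22), ([499.0, 246.0], 44), ([558.0, 90.0], 37), ([529.0, 181.0], 32), ([551.0, 132.0], 23), ([571.0, 98.0], 34), ([531.0, 240.0], 35), ([528.0, 258.0], 19), ([519.0, 286.0], 24), ([595.0, 129.0], 33), ([592.0, 182.0], 34), ([563.0, 272.0], 23), ([589.0, 208.0], 34), ([584.0, 257.0], 21), ([613.0, 198.0], 21)]
[([420.0, 133.0], 28), ([417.0, 142.0], 28), ([411.0, 161.0], 28), ([408.0, 173.0], 26), ([433.0, 116.0], 31), ([409.0, 199.0], 19), ([418.0, 225.0], 21), ([423.0, 237.0], 21), ([468.0, 160.0], 42), ([498.0, 116.0], 35), ([452.0, 268.0], 18), ([524.0, 132.0], 33), ([476.0, 280.0], 21), ([499.0, 246.0], 44), ([529.0, 181.0], 31), ([561.0, 91.0], 38), ([551.0, 130.0], 39), ([513.0, 287.0], 23), ([530.0, 242.0], 36), ([529.0, 255.0], 20), ([528.0, 284.0], 23), ([592.0, 182.0], 34), ([566.0, 270.0], 24), ([588.0, 210.0], 34), ([584.0, 257.0], 21), ([613.0, 198.0], 21)]
```

All eight balls are in the pan, and the handle is in the notches with no side force. Lowering the last 7 mm.

>>> carry_out --pt "0 0 0 0 0 3 -1" --pt "0 0 0 0 0 5.5 -1" --pt "0 0 0 0 0 6.5 -1" --pt "0 0 0 0 0 6.5 -1"

```text
clock: 18.23
position: [520.8, -205.3, 48.3]
ee_rot: [-0.602, 0.799, 0.0, -0.0]
contact_force: [-0.0, 0.4, -0.5]
gripper_width: 11.0
grasp_force: 59.4
```

```bash
python3 - <<'E'
from h import *
for _ in range(2):
    T=get_image('top'); s=read_state(); print(s['position'],s['contact_force'],s['wrist_torque'])
E
```

```text
[ 520.91460132 -205.31085983   48.38282281] [-0.23498893  0.50689242 -0.79778906] [ 0.01587814 -0.00379109  0.00015112]
[ 520.96354903 -205.30810598   48.46174108] [-1.00848377  0.58014969 -0.1467157 ] [ 0.0031775   0.01037526 -0.02492572]
```

>>> carry_out --pt "0 0 0 0 0 1 -1" --pt "0 0 0 0 0 1.5 -1" --pt "0 0 0 0 0 1.5 -1"

```text
clock: 18.7
position: [521.1, -205.3, 48.0]
ee_rot: [-0.602, 0.799, -0.0, 0.0]
contact_force: [-0.5, -0.1, 5.9]
gripper_width: 11.1
grasp_force: 60.2
```

```bash
python3 - <<'E'
from h import *
for _ in range(2):
    T=get_image('top'); s=read_state(); print(s['position'],s['contact_force'],s['wrist_torque'])
E
```

```text
[ 521.10825799 -205.34262578   47.96327316] [-0.9539673   1.15386466  5.73461654] [0.30238685 0.4571098  0.03845406]
[ 521.11538839 -205.31573587   47.95684987] [-1.54813919  0.33917335  5.94540523] [0.34762892 0.49269254 0.00614492]
```

The handle is seated: 6 N of floor contact, at the same height as when I picked it up. Releasing and rising.

>>> carry_out --pt "0 0 0 0 0 0 -0.7" --pt "0 0 0 0 0 0 -0.4" --pt "0 0 0 0 0 0 -0.3" --pt "0 0 0 0 0 0 -0.3"

```text
clock: 19.3
position: [520.9, -205.3, 46.8]
ee_rot: [-0.602, 0.799, 0.0, -0.0]
contact_force: [-0.3, 0.5, 0.1]
gripper_width: 29.9
grasp_force: 0.0
```

>>> carry_out --pt "0 0 0 0 0 -15 -0.3" --pt "0 0 0 0 0 -50 -0.3" --pt "0 0 0 0 0 -100 -0.3" --pt "0 0 0 0 0 -100 -0.3"

```text
clock: 19.8
position: [523.9, -205.9, 152.6]
ee_rot: [-0.602, 0.799, -0.004, 0.004]
contact_force: [-0.1, -0.1, -1.2]
gripper_width: 30.0
grasp_force: 0.0
```

```bash
python3 - <<'E'
from h import *
np.set_printoptions(suppress=True)
s=read_state(); p=s['position']; q=R.from_quat(s['ee_rot']); print(p,s['gripper_width'])
S=snap('scene')
for n,im in(('before',dict(S,color=cv2.imread('pics/scene1.png'))),('now',S)):
    P=paddle(im,(228,320,170,228)); c,d,t,sx=axis(P); print(n,len(P),c,d,t.min(),t.max())
H=np.array([568,-146.]); 
def pose(th,g,z):
    ua=np.radians(164)-th; u=np.array([np.cos(ua),np.sin(ua)]); t=np.array([-u[1],u[0]])
    return np.r_[H+62*u-g*t,z],down(ua+np.pi/2-np.pi)
a,Ra=pose(1.46,42,150); print('over',a,row(p,q,a,Ra)); b,_=pose(1.46,42,90);print('down',row(a,Ra,b,Ra))
E
```

```text
[ 523.94892247 -205.88624321  152.64885934] 30.047016458657737
before 588 [ 523.2278  -201.02345] [0.2813484 0.9596057] -119.77553836470844 121.1664304900668
now 591 [ 522.84204 -197.61903] [0.2755934 0.9612743] -121.3839209076858 117.93862262157236
over [619.80044624 -91.91937714 150.        ] [  -0.011    0.      -0.111 -136.     -60.7      3.5  ]
down [ 0.  0.  0.  0.  0. 60.]
```

>>> carry_out --pt "0 0 -0.03 -40 -18 -3 -1" --pt "0 0 -0.06 -85 -40 -3 -1" --pt "0 0 -0.105 -136 -64 -3 -1" --pt "0 0 -0.105 -136 -64 -3 -1"

```text
clock: 20.35
position: [621.6, -89.5, 148.7]
ee_rot: [-0.644, 0.765, 0.0, -0.0]
contact_force: [-1.0, 0.0, -0.9]
gripper_width: 0.2
grasp_force: 0.0
```

>>> carry_out --pt "0 0 0 0 0 25 -1" --pt "0 0 0 0 0 50 -1" --pt "0 0 0 0 0 60 -1" --pt "0 0 0 0 0 60 -1"

```text
clock: 20.85
position: [619.2, -92.8, 89.2]
ee_rot: [-0.642, 0.766, 0.001, -0.001]
contact_force: [0.3, 0.3, -0.1]
gripper_width: 0.2
grasp_force: 0.0
```

```bash
python3 - <<'E'
from h import *
np.set_printoptions(suppress=True)
S=snap('scene');T=snap('top')
s=read_state(); p=s['position']; q=R.from_quat(s['ee_rot']); print(p,s['gripper_width'],s['contact_force'],q.as_matrix()[:,1])
a=cv2.resize(T['color'][150:230,310:430],(390,390*80//120),interpolation=cv2.INTER_CUBIC);b=cv2.resize(S['color'][165:255,225:360],(390,260),interpolation=cv2.INTER_CUBIC)
cv2.imwrite('pics/c7.png',cv2.convertScaleAbs(np.hstack([a,b]),alpha=1.7))
E
```

```text
[620.45455022 -92.58489384  90.81502483] -0.30783817603559477 [-0.50822168  0.08379013  0.34590998] [-0.98470537  0.17422233 -0.0013846 ]
```

View pics/c7.png

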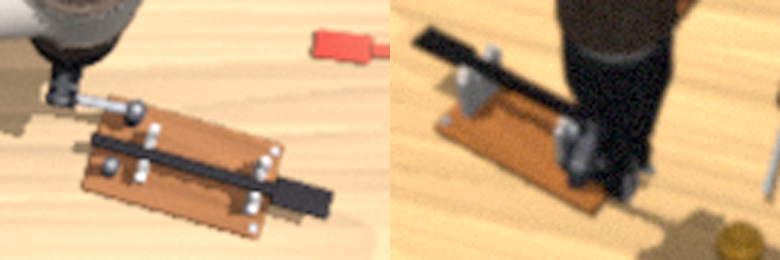

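The paddle lies in both notches, and the closed fingers stand beside the knob (left pane, about (60,95)). Now computing the arc rows.

```bash
cat >> h.py <<'E'
def pose(th,g,z=90,H=np.array([568,-146.])):
    ua=np.radians(164)-th; u=np.array([np.cos(ua),np.sin(ua)]); t=np.array([-u[1],u[0]])
    return np.r_[H+62*u-g*t,z],down(ua-np.pi/2)
def rows(seq):
    p,q=pose(*seq[0]); return [row(p,q,*pose(*k)).tolist() for k in seq[1:]]
E
python3 - <<'E'
from h import *
for seq in([(1.46,42),(1.46,31),(1.46,22),(1.36,20),(1.24,20),(1.12,20)],[(1.12,20),(1,20),(.88,20),(.76,20),(.64,20),(.52,20)],[(.52,20),(.44,20),(.36,20),(.3,20)]):
    print(*rows(seq),sep='\n');print()
E
```

```text
[0.0, 0.0, 0.0, -0.0, 11.0, 0.0]
[0.0, 0.0, 0.0, -0.0, 20.0, 0.0]
[0.0, 0.0, -0.1, -1.7, 28.3, 0.0]
[-0.0, 0.0, -0.22, -2.9, 36.0, 0.0]
[-0.0, 0.0, -0.34, -3.1, 43.8, 0.0]

[0.0, 0.0, -0.12, -1.9, 7.6, 0.0]
[0.0, 0.0, -0.24, -3.0, 15.3, 0.0]
[0.0, 0.0, -0.36, -3.1, 23.1, 0.0]
[0.0, 0.0, -0.48, -2.2, 30.9, 0.0]
[0.0, 0.0, -0.6, -0.5, 38.5, 0.0]

[0.0, 0.0, -0.08, -1.4, 5.0, 0.0]
[0.0, 0.0, -0.16, -2.4, 10.1, 0.0]
[0.0, 0.0, -0.22, -2.9, 14.0, 0.0]
```

>>> carry_out --pt "0 0 0 0 11 0 -1" --pt "0 0 0 0 20 0 -1" --pt "0 0 -0.1 -1.7 28.3 0 -1" --pt "0 0 -0.22 -2.9 36 0 -1" --pt "0 0 -0.34 -3.1 43.8 0 -1"

```text
clock: 21.58
position: [577.0, -81.4, 90.7]
ee_rot: [0.764, -0.645, 0.001, -0.001]
contact_force: [0.6, -0.2, -0.6]
gripper_width: -0.2
grasp_force: 0.3
```

>>> carry_out --pt "0 0 -0.12 -1.9 7.6 0 -1" --pt "0 0 -0.24 -3 15.3 0 -1" --pt "0 0 -0.36 -3.1 23.1 0 -1" --pt "0 0 -0.48 -2.2 30.9 0 -1" --pt "0 0 -0.6 -0.5 38.5 0 -1"

```text
clock: 22.2
position: [539.0, -87.2, 90.6]
ee_rot: [0.921, -0.39, 0.001, -0.0]
contact_force: [-0.0, -0.1, -1.1]
gripper_width: -0.2
grasp_force: 0.3
```

>>> carry_out --pt "0 0 -0.08 -1.4 5 0 -1" --pt "0 0 -0.16 -2.4 10 0 -1" --pt "0 0 -0.22 -2.9 14 0 -1" --pt "0 0 -0.22 -2.9 14 0 -1"

```text
clock: 22.7
position: [526.7, -95.0, 90.5]
ee_rot: [0.957, -0.289, 0.0, -0.0]
contact_force: [0.5, 0.1, 0.6]
gripper_width: 0.1
grasp_force: 0.0
```

```bash
python3 - <<'E'
from h import *
np.set_printoptions(suppress=True)
S=snap('scene','s10.png');T=snap('top','t10.png')
s=read_state(); p=s['position']; q=R.from_quat(s['ee_rot']); e,Re=pose(.3,20); print(p,e,(Re.inv()*q).as_rotvec(),s['contact_force'],s['joints'].round(2))
print(*rows([(.3,20),(.22,20),(.15,20),(.08,20),(.03,20),(0,20)]),sep='\n')
# keeper bar bright pixels in top
c=T['color'].astype(int); m=np.zeros((400,640),'uint8'); m[165:235,320:365]=((c.max(2)-c.min(2)<25)&(c.min(2)>90))[165:235,320:365]
n,l,st,ce=cv2.connectedComponentsWithStats(m)
for i in range(1,n):
    if st[i,4]>3: print(st[i],ce[i],ray(T,*ce[i],68).round(1))
h,_=pose(.3,0); print('knob at .3',proj(T,[*h[:2],98]),proj(T,[568,-146,71]),'shut',proj(T,[*pose(0,0)[0][:2],98]))
E
```

```text
[527.06348609 -94.9320226   90.30351597] [527.06191172 -95.32384261  90.        ] [0.00028566 0.00037436 0.00731677] [0.63855312 0.4967956  0.50602471] [ 0.12  0.4  -0.41  0.   -0.76  0.86]
[0.0, 0.0, -0.08, -1.4, 5.0, 0.0]
[0.0, 0.0, -0.15, -2.3, 9.5, 0.0]
[0.0, 0.0, -0.22, -2.9, 14.0, 0.0]
[0.0, 0.0, -0.27, -3.1, 17.3, 0.0]
[0.0, 0.0, -0.3, -3.1, 19.2, 0.0]
[355 188   4   8  20] [356.6 191.3] [ 548.3 -161.    68. ]
[320 197   3   5  10] [320.6 199.3] [525.7 -60.6  68. ]
[353 199   3   4  10] [353.8 200.5] [ 522.5 -153.    68. ]
knob at .3 [339.46346757 201.68625124] [351.25653057 184.1612491 ] shut [345.67995054 204.52255102]
```

```bash
python3 - <<'E'
from h import *
T=get_image('top');S=get_image('scene'); H=np.array([568,-146.])
for n,im,old in(('top',T,'top1'),('scene',S,'scene1')):
    o=cv2.imread(f'pics/{old}.png')
    for th in(1.46,.9,.6,.45,.3,.15,0):
        u=(pose(th,0)[0][:2]-H)/62
        out=[]
        for r in(18,30,42):
            x,y=proj(im,[*(H+r*u),71]).round().astype(int); out.append((o[y,x].tolist(),im['color'][y,x].tolist()))
        print(n,th,out)
E
```

```text
top 1.46 [([120, 117, 116], [60, 66, 77]), ([124, 121, 120], [63, 69, 80]), ([93, 101, 109], [62, 69, 79])]
top 0.9 [([33, 48, 73], [52, 58, 68]), ([43, 64, 97], [56, 62, 74]), ([95, 120, 141], [55, 60, 70])]
top 0.6 [([31, 46, 69], [48, 54, 64]), ([37, 49, 67], [46, 52, 61]), ([23, 30, 41], [46, 52, 61])]
top 0.45 [([36, 54, 83], [47, 53, 64]), ([36, 33, 37], [45, 50, 61]), ([23, 38, 60], [45, 50, 60])]
top 0.3 [([55, 80, 117], [47, 53, 62]), ([32, 31, 33], [47, 52, 61]), ([31, 50, 75], [61, 67, 77])]
top 0.15 [([54, 79, 116], [46, 51, 62]), ([36, 34, 34], [58, 62, 73]), ([54, 58, 70], [63, 68, 75])]
top 0 [([48, 72, 108], [63, 66, 74]), ([36, 35, 35], [63, 69, 80]), ([31, 50, 76], [63, 67, 70])]
scene 1.46 [([73, 76, 78], [17, 33, 52]), ([72, 72, 70], [27, 37, 59]), ([61, 62, 65], [21, 30, 44])]
scene 0.9 [([13, 2, 15], [31, 29, 29]), ([8, 3, 8], [9, 9, 5]), ([68, 101, 125], [71, 100, 126])]
scene 0.6 [([17, 16, 15], [80, 78, 80]), ([19, 18, 21], [42, 40, 41]), ([61, 84, 103], [62, 82, 100])]
scene 0.45 [([12, 9, 7], [93, 95, 92]), ([40, 50, 65], [79, 77, 75]), ([47, 49, 51], [67, 67, 68])]
scene 0.3 [([4, 9, 13], [103, 102, 100]), ([72, 101, 125], [114, 116, 118]), ([92, 94, 96], [108, 110, 112])]
scene 0.15 [([19, 23, 22], [84, 82, 83]), ([76, 110, 138], [91, 120, 142]), ([87, 117, 141], [96, 126, 150])]
scene 0 [([14, 16, 15], [72, 73, 71]), ([78, 108, 129], [80, 111, 135]), ([87, 127, 155], [92, 131, 162])]
```

The bar now sits at about 0.3 rad, following the fingers. Pushing it through the snap.

>>> carry_out --pt "0 0 -0.08 -1.4 5 0 -1" --pt "0 0 -0.15 -2.3 9.5 0 -1" --pt "0 0 -0.22 -2.9 14 0 -1" --pt "0 0 -0.27 -3.1 17 0 -1" --pt "0 0 -0.27 -3.1 17 0 -1"

```text
clock: 23.52
position: [515.2, -107.5, 90.0]
ee_rot: [0.987, -0.158, 0.0, 0.0]
contact_force: [-0.1, 0.2, 0.3]
gripper_width: 0.0
grasp_force: 0.0
```

>>> carry_out --pt "0 0 -0.03 0 1.5 0 -1" --pt "0 0 -0.03 0 2 0 -1" --pt "0 0 -0.03 0 2 0 -1"

```text
clock: 23.9
position: [514.7, -109.4, 89.9]
ee_rot: [0.99, -0.143, 0.0, 0.0]
contact_force: [0.7, 0.3, -0.9]
gripper_width: 0.1
grasp_force: 0.0
```

```bash
cat > bar.py <<'E'
from h import *
def bar():
    H=np.array([568,-146.]); S=get_image('scene'); g=cv2.GaussianBlur(S['color'],(0,0),.6).astype(int)
    for th in np.arange(-.2,.36,.05):
        u=(pose(th,0)[0][:2]-H)/62; v=[]
        for r in(22,30,38,45):
            x,y=proj(S,[*(H+r*u),69]); c=cv2.getRectSubPix(S['color'],(1,1),(x,y))[0,0].astype(int); v.append((int(c.min()),int(c.max()-c.min())))
        print(round(th,2),v)
E
python3 - <<'E'
from bar import *
s=read_state(); p=s['position']; e,Re=pose(0,20); print(p,e,(Re.inv()*R.from_quat(s['ee_rot'])).as_rotvec(),s['contact_force']); bar()
E
```

```text
[ 514.67556944 -109.42960451   89.91485354] [ 513.91452197 -109.68525002   90.        ] [-3.21269397e-05  1.33495517e-05  6.85638062e-03] [ 0.66274494  0.29142662 -0.89385193]
-0.2 [(83, 3), (77, 2), (85, 18), (93, 61)]
-0.15 [(91, 5), (86, 3), (92, 20), (93, 55)]
-0.1 [(98, 5), (96, 2), (99, 13), (100, 35)]
-0.05 [(98, 5), (99, 3), (103, 6), (107, 13)]
-0.0 [(97, 4), (100, 3), (106, 1), (106, 1)]
0.05 [(93, 2), (96, 2), (96, 1), (95, 2)]
0.1 [(86, 1), (89, 2), (82, 2), (86, 2)]
0.15 [(77, 1), (80, 11), (68, 2), (86, 2)]
0.2 [(66, 1), (70, 24), (65, 2), (92, 8)]
0.25 [(56, 1), (62, 33), (63, 0), (92, 12)]
0.3 [(45, 1), (57, 40), (63, 1), (83, 12)]
0.35 [(35, 3), (51, 39), (59, 2), (72, 18)]
```

The bar looks close to 0. I'll push a few mm at a time until the stop shows as force.

>>> carry_out --pt "0 0 0 0 1 0 -1" --pt "0 0 0 0 2 0 -1" --pt "0 0 0 0 2 0 -1"

```text
clock: 24.32
position: [514.0, -111.4, 89.9]
ee_rot: [0.99, -0.142, -0.0, -0.0]
contact_force: [-0.4, -0.2, -0.2]
gripper_width: -0.0
grasp_force: 0.1
```

>>> carry_out --pt "0 0 0 0 1 0 -1" --pt "0 0 0 0 1.5 0 -1" --pt "0 0 0 0 1.5 0 -1"

```text
clock: 24.7
position: [513.9, -112.1, 90.0]
ee_rot: [0.99, -0.142, 0.0, -0.0]
contact_force: [-0.5, 5.1, 1.3]
gripper_width: -0.1
grasp_force: 2.3
```

```bash
python3 - <<'E'
from bar import *
s=read_state(); print(s['position'],s['contact_force']); bar()
E
```

```text
[ 513.87089625 -112.09592391   89.9536251 ] [-0.48589266  5.09971681  1.34051525]
-0.2 [(96, 4), (92, 2), (89, 14), (95, 53)]
-0.15 [(101, 4), (99, 3), (97, 9), (99, 38)]
-0.1 [(104, 4), (102, 2), (104, 4), (107, 15)]
-0.05 [(101, 3), (102, 2), (104, 2), (108, 3)]
-0.0 [(96, 3), (99, 2), (95, 2), (99, 0)]
0.05 [(87, 3), (90, 5), (86, 2), (87, 5)]
0.1 [(77, 3), (79, 14), (77, 5), (85, 12)]
0.15 [(67, 3), (74, 27), (69, 5), (95, 17)]
0.2 [(58, 1), (72, 38), (70, 5), (98, 18)]
0.25 [(48, 0), (68, 44), (67, 1), (95, 15)]
0.3 [(37, 1), (65, 46), (64, 2), (84, 14)]
0.35 [(28, 3), (57, 41), (56, 3), (72, 20)]
```

>>> carry_out --pt "0 0 0 0 1 0 -1" --pt "0 0 0 0 2 0 -1" --pt "0 0 0 0 2 0 -1"

```text
clock: 25.12
position: [513.8, -112.6, 90.0]
ee_rot: [0.99, -0.142, 0.001, -0.001]
contact_force: [-0.9, 12.6, 0.6]
gripper_width: 0.1
grasp_force: 5.8
```

```bash
python3 - <<'E'
from bar import *
s=read_state(); print(s['position'],s['contact_force'])
E
```

```text
[ 513.76345391 -112.64488274   89.9737767 ] [-0.92001645 12.62229715  0.57814552]
```

That's 12.6 N against a hard stop, well over the snap force. Backing off, rising clear, and checking the result.

>>> carry_out --pt "0 0 0 0 -10 0 -1" --pt "0 0 0 0 -25 0 -1" --pt "0 0 0 0 -25 -50 -1" --pt "0 0 0 0 -25 -110 -1" --pt "0 0 0 0 -25 -160 -1"

```text
clock: 25.75
position: [520.4, -90.5, 252.4]
ee_rot: [0.99, -0.142, 0.001, 0.0]
contact_force: [-0.3, 0.3, -0.0]
gripper_width: -0.2
grasp_force: 0.0
```

>>> carry_out --pt "0 0 0 60 0 0 -1" --pt "0 0 0 120 0 0 -1" --pt "0 0 0 180 0 0 -1" --pt "0 0 0 180 0 0 -1"

```text
clock: 26.25
position: [695.2, -142.1, 244.6]
ee_rot: [0.99, -0.143, -0.003, 0.001]
contact_force: [-0.9, -0.6, -1.1]
gripper_width: -0.0
grasp_force: 0.0
```

```bash
python3 - <<'E'
from bar import *
S=snap('scene');T=snap('top','t11.png'); s=read_state(); print(s['position'],s['contact_force'],s['clock']); bar()
a=cv2.resize(T['color'][120:260,190:430],(780,455),interpolation=cv2.INTER_CUBIC)[:300];b=cv2.resize(S['color'][150:300,220:500],(560,300),interpolation=cv2.INTER_CUBIC)
v=np.vstack([a[:, :780],np.pad(b,((0,0),(0,220),(0,0)))]);cv2.imwrite('pics/c8.png',cv2.convertScaleAbs(v,alpha=1.7)); print(v.shape)
E
```

```text
[ 692.72223205 -141.31514402  248.00280031] [-0.22495069  0.01876604  0.06769224] 26.35
-0.2 [(101, 3), (98, 2), (94, 13), (100, 58)]
-0.15 [(107, 3), (105, 3), (104, 9), (104, 44)]
-0.1 [(111, 2), (108, 3), (111, 5), (114, 17)]
-0.05 [(107, 3), (106, 2), (110, 2), (113, 3)]
-0.0 [(101, 3), (99, 4), (103, 1), (104, 2)]
0.05 [(93, 2), (94, 2), (91, 3), (94, 3)]
0.1 [(84, 1), (84, 10), (79, 7), (88, 12)]
0.15 [(75, 0), (77, 22), (72, 6), (97, 17)]
0.2 [(63, 1), (72, 34), (71, 7), (102, 18)]
0.25 [(49, 2), (67, 42), (72, 3), (99, 17)]
0.3 [(39, 1), (63, 46), (69, 1), (87, 13)]
0.35 [(30, 3), (55, 42), (62, 4), (76, 20)]
(600, 780, 3)
```

View pics/c8.png

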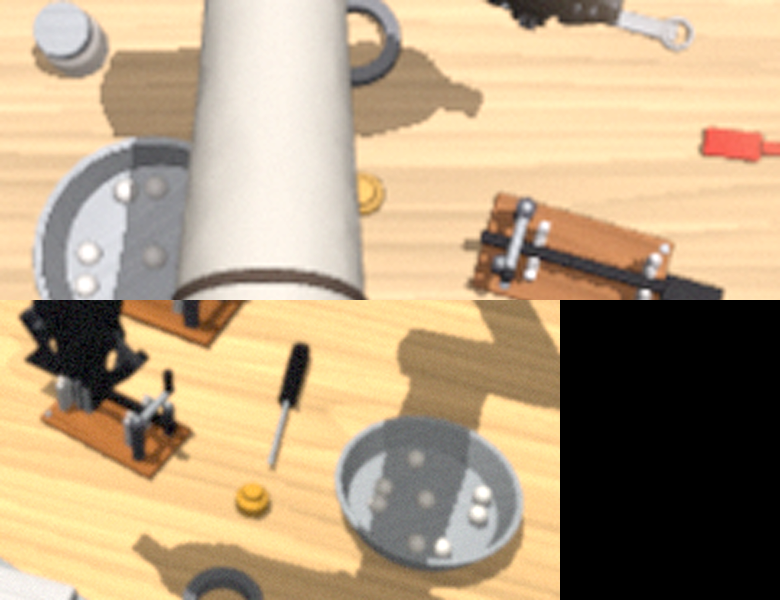

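The keeper lies across the handle, with the knob at about (503,270) in the upper pane. All 8 balls are in the pan, and the weight, screwdriver, tape, jar and wrench look undisturbed. I'll check the bar's angle against the handle numerically.

```bash
python3 - <<'E'
from h import *
T=get_image('top'); s=read_state(); print(s['contact_force'])
big=cv2.resize(T['color'],None,fx=4,fy=4,interpolation=cv2.INTER_CUBIC).astype(int)
P=paddle(T,(334,420,186,222)); c,d,t,sx=axis(P[P[:,1]<-170]); print('handle yaw',np.arctan2(-d[0],d[1]),'ends',c+d*((P-c)@d).min(),c+d*((P-c)@d).max())
# bar: bright grey ridge on rows between hinge and knob
for v in np.arange(187,202,1.):
    u=np.arange(340,356,.25); b=cv2.remap(T['color'],u[None].astype('f4'),np.full((1,len(u)),v,'f4'),cv2.INTER_LINEAR)[0].astype(int)
    w=((b.min(1)>70)&(b.max(1)-b.min(1)<25))*b.min(1)
    if w.sum()>0:
        uu=(u*w).sum()/w.sum(); print(v,round(uu,2),ray(T,uu,v,70)[:2].round(1),(w>0).sum()/4)
E
```

```text
[ 0.29692853 -0.67709548  0.23990582]
handle yaw -0.27983594 ends [ 489.248168   -312.89706975] [ 537.64334209 -144.49379184]
187.0 350.62 [ 560.1 -144.2] 3.5
188.0 350.28 [ 557.3 -143.3] 3.75
189.0 350.19 [ 554.5 -143. ] 4.0
190.0 350.5 [ 551.7 -143.9] 4.75
191.0 350.49 [ 548.9 -143.8] 4.75
192.0 350.55 [ 546.1 -144. ] 5.25
193.0 350.66 [ 543.3 -144.3] 5.5
194.0 350.74 [ 540.5 -144.5] 5.75
195.0 349.93 [ 537.7 -142.2] 5.25
196.0 347.88 [ 534.9 -136.5] 3.5
197.0 347.65 [ 532.1 -135.9] 3.5
198.0 347.32 [ 529.3 -134.9] 3.75
199.0 348.04 [ 526.5 -136.9] 10.0
200.0 348.37 [ 523.7 -137.8] 10.5
201.0 348.79 [ 520.9 -139. ] 9.75
```

The bar's slope gives a keeper angle of about 0.01 rad, so it is fully shut.

```bash
python3 -c "
from bench import *
print(job_done())"
```

```text
the job is handed in; nothing more can be done
None
```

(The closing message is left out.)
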